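# Put the styling station away on the dressing table

## Robot

A 6-joint arm with a two-finger parallel gripper is mounted at the origin on the work surface. World frame = base frame: x ahead of the robot, y to its left, z up, the work surface at z = 0. Lengths are in m, angles in rad, forces in N, time in s.
With the tool pointing down it reaches from about 0.15 to 0.775 m from the base axis. Payload 6.1 kg.
Tool frame: the origin (TCP) lies between the finger pads; the fingertips stand arm.nose_length ahead of it and the grasp point (between the pads) lies 5 mm behind it (arm.nose_length is the distance from the TCP to the fingertips, in m); z points along the fingers, y is the line along which they close (so a half turn about z gives the same grasp; the last joint's range is limited). The gripper opens to 85 mm and grips with 20 to 120 N. Pads are 22 mm wide; open, the fingers measure 114 mm over their backs; the gripper's body (76 mm by 85 mm) begins 54 mm behind the grasp point. The pads swing forward as they close: fully open they stand 13 mm farther back than shut.
Start: joints at [-1.343, 0.126, -0.04, 1.405, 0, 1.571], TCP at [0.119, -0.511, 0.245] pointing down, gripper open.
Joint ranges: [-2.72, 2.72], [-0.95, 1.95], [-1.27, 1.35], [-1.78, 2.02], [-1.46, 1.47], [-3.14, 3.14]. Speed limits (rad/s): [2.39, 2.39, 3.01, 3.14, 3.14, 3.14].

## Interface

Orientations are given as a rotation vector (axis times angle).
In Python, from cell import arm, effector, solve_ik, snapshot, workorder gives the robot as it stands. The module is installed in compiled form; this text tells all that it offers. Calls block until the motion is done:
- arm.move_pose(position, orientation): joint-space move of the TCP to a pose.
- arm.move_linear(position, frame=None, velocity=0.15): straight line of the TCP; frame=None keeps the orientation; velocity is the mean speed in m/s.
- arm.set_joints(angles): joint-space move.
- effector.set_gripper(opening, force=None): finger opening in m; force is the grip in N (None keeps the last); returns when the fingers have stopped.
- arm.pause(seconds).
- solve_ik(position, orientation): joint angles nearest the present ones, or None.
- snapshot(name): name is "scene" or "top" or "wrist"; returns a dict with "image" (400x640x3 uint8, blue, green, red), "K" (3x3 intrinsics, pixels), "pose" (4x4, takes a point from camera to world coordinates); the wrist camera has in their place "tool_from_camera" (4x4, takes a point from camera to tool coordinates, whose origin is the TCP and whose axes are the flange's). Camera axes: x right, y down, z forward; pixel columns grow to the right and rows downward; lengths in m; the calibration is good to about 2 mm. A picture is of the moment at which its call begins: read the wrist's pose just before it. There is no depth.
A pose or a line that the arm cannot do raises arm.MotionError and nothing moves.
- workorder.job_done(): hands the job in; it is judged then, once.
Readings, each from a call of its own:
- arm.read_time(): time.
- arm.read_joint_positions(): joint angles.
- arm.read_joint_vel(): joint speeds.
- arm.read_tau(): joint torques, N m.
- arm.read_ee_pos(): TCP position.
- arm.read_tcp_rot(): TCP orientation.
- arm.read_force(): force on the tool from outside, world axes, zero at the start.
- arm.read_moment(): the same for the moment, N m.
- arm.read_gripper_width(): finger opening in m.
- arm.read_finger_force(): force on a finger pad.
Only numpy, scipy, OpenCV 4.12 (cv2) and the standard library are available. Lean on these libraries where they do the work, as an engineer would, in place of code of your own. Each camera call takes 0.05 s, during which the arm holds its last target. There are 200 camera calls.

## Task

Tidy the dressing table after styling: slide the marble rest tray along the table, without lifting it, fully home into its dock, then push the red captive screw-knob down and turn it clockwise, pushed in, until its arm lies straight across the mouth of the dock. Stand every hairbrush that is out, handle down, in a socket of the wooden holder, fully down, one per socket. Leave the other things on the table where they are.

Things in the scene. Friction and masses are not known exactly. Their poses are not given: they have to be found in the camera images.
- dock: fixed wooden U-shaped bay, open towards the robot; fences 12 mm thick, far stop 16 mm, all 26 mm high; floor is the bare table with a flat blue pad. Inside 120 mm wide. Origin: on the table at the middle of the docked tray; x points into the bay (away from the robot, yaw varies a little), y left, z up. Stop face at x = +77 mm; fences at x = -73 to +77 mm.
- tray: loose white marble slab, 150 mm (its x) by 110 mm (y), 20 mm thick, about 0.6 kg, on the table in front of the dock. A brass grip rib 90 mm long along x, 14 mm thick, stands up from its middle line to 61 mm above the table. Origin: centre of its underside; x points roughly into the dock.
- knob_grip (a point): on the vertical axis of the captive screw-knob (dock x = -86, y = -95 mm), 68 mm above the table while up. Red bar grip 56 mm long, 16 mm thick, from 49 to 76 mm above the table, on a black disc 48 mm across. Site axes turn with the knob: x is the dock's x when the knob reads 0; the bar lies at 1.760 rad (anticlockwise from above) from the point's x.
- lock_tip (a point): near the tip of the knob's red lock arm: 12 mm wide, reaching 71 mm from the knob's axis, 13 to 22 mm above the table while up (10 mm lower pushed in). It starts pointing back and to the right, away from the dock, and swings clockwise on the robot's side to lie across the mouth of the dock (pointing along dock y). A tray not fully home blocks it; shut, it bars the tray.
- knob (a joint): turn of the knob, rad: 0 to 0.2 at the start, grows clockwise seen from above, stop at 2.42; at 2.36 the arm lies straight across the mouth of the dock. Friction 0.2 N m. Blocked at about 0.4 unless the knob is fully pushed down; once turned past 0.7 pushed down, the thread holds it down and it may be let go and gripped again.
- knob_press (a joint): how far the knob is pushed down, m: 0 up, 0.0105 at the bottom stop. A spring pushes it up (3 N at the top, 8 N at the bottom). The thread starts only with it pushed fully down (0.009 or more); held by the thread it stays at about 0.0075.
- holder: fixed block of light wood, 70 mm (its x) by 285 mm (y), 60 mm high, with four square sockets 28 mm wide in a row at y = -105, -35, +35, +105 mm, x = 0. Socket floors lie 8 mm above the table (52 mm deep). Origin: centre of its underside, on the table; yaw varies a little.
- brush1: black paddle hairbrush (may be absent), 190 mm long, 0.09 kg, lying with its handle towards the robot. Origin: underside (as it lies) at mid-length; x runs from head to handle end. Head: block x = -95 to -20 mm, 40 mm wide (y), 30 mm thick (z); handle: round, 20 mm across, axis at z = 15 mm, x = -22 to +95 mm. Balance point near x = -30 mm.
- brush1_head (a point): middle of the head of brush1, on the line of its handle (body x = -57.5, z = 15 mm), 152.5 mm from the handle's end; axes as the body's
- brush2: red paddle hairbrush (may be absent), 190 mm long, 0.09 kg, lying with its handle towards the robot. Origin: underside (as it lies) at mid-length; x runs from head to handle end. Head: block x = -95 to -20 mm, 40 mm wide (y), 30 mm thick (z); handle: round, 20 mm across, axis at z = 15 mm, x = -22 to +95 mm. Balance point near x = -30 mm.
- brush2_head (a point): middle of the head of brush2, on the line of its handle (body x = -57.5, z = 15 mm), 152.5 mm from the handle's end; axes as the body's
- brush3: blue paddle hairbrush (may be absent), 190 mm long, 0.09 kg, lying with its handle towards the robot. Origin: underside (as it lies) at mid-length; x runs from head to handle end. Head: block x = -95 to -20 mm, 40 mm wide (y), 30 mm thick (z); handle: round, 20 mm across, axis at z = 15 mm, x = -22 to +95 mm. Balance point near x = -30 mm.
- brush3_head (a point): middle of the head of brush3, on the line of its handle (body x = -57.5, z = 15 mm), 152.5 mm from the handle's end; axes as the body's
- brush4: green paddle hairbrush (may be absent), 190 mm long, 0.09 kg, lying with its handle towards the robot. Origin: underside (as it lies) at mid-length; x runs from head to handle end. Head: block x = -95 to -20 mm, 40 mm wide (y), 30 mm thick (z); handle: round, 20 mm across, axis at z = 15 mm, x = -22 to +95 mm. Balance point near x = -30 mm.
- brush4_head (a point): middle of the head of brush4, on the line of its handle (body x = -57.5, z = 15 mm), 152.5 mm from the handle's end; axes as the body's
- dryer: bystander, leave alone: black cordless hair dryer lying on its side, barrel 150 mm long
- lotion: bystander, leave alone: green lotion bottle, 130 mm tall
- cream: bystander, leave alone: low amber cream jar, 60 mm across, 45 mm tall
- mug: bystander, leave alone: blue mug, 85 mm tall
- book: bystander, leave alone: blue book lying flat
- candle: bystander, leave alone: white candle, 60 mm across, 50 mm tall
- perfume: bystander, leave alone: small glass perfume jar, 75 mm tall
Mind the look-alikes: they are no part of the job. Leave any orange or white look-alike of the brush4 alone.

How it is judged:
By the outcome, as a careful person would: the job done as asked, in the order asked, and still so for the second after the job is handed in, with the robot touching nothing.
Of brush1, brush2, brush3, brush4 only 2 to 4 are there at a start; the rules pass over those that are not, and their reading is None.
At some moment in a run one of tray, brush1, brush2, brush3, brush4 may be knocked a few centimetres aside while the robot is not near it.
Once in a run the grip may slacken for a moment while it holds something.
It also fails if it takes over 210 s, if anything falls off the work surface, if the arm or the gripper's body presses on something with over 40 N, if the wrist force passes 120 N, or if a joint passes its speed limit or range.

## Working session

There is one attempt and no reset: what is moved stays moved. The work goes in short steps, each a Python script; the robot and the scene stay as the last script left them, time stands still between calls to the robot, and variables do not carry over. Pictures are saved under pics/ and viewed, at most 14 in all, crops included, and the job is handed in when it is done.

```bash
mkdir -p pics; python3 - <<'E'
from cell import arm, snapshot
import cv2, numpy as np
np.set_printoptions(precision=4,suppress=True)
for n in ("top","scene"):
    s=snapshot(n); cv2.imwrite(f"pics/{n}0.png",cv2.resize(s["image"],(800,500),interpolation=cv2.INTER_CUBIC)); np.savez(f"pics/{n}0.npz",**s); print(n,s["K"],s["pose"])
w=snapshot("wrist"); print(w["K"],w["tool_from_camera"]); print(arm.nose_length,arm.read_time(),arm.read_ee_pos(),arm.read_tcp_rot(),arm.read_force())
E
```

```text
top [[496.1252   0.     319.2499]
 [  0.     496.1252 198.8039]
 [  0.       0.       1.    ]] [[ 0.0012 -0.9862  0.1657  0.2356]
 [-1.     -0.0011  0.0003  0.0006]
 [-0.0001 -0.1657 -0.9862  1.5344]
 [ 0.      0.      0.      1.    ]]
scene [[369.4254   0.     316.2803]
 [  0.     369.4254 204.9252]
 [  0.       0.       1.    ]] [[-0.6794  0.5596 -0.4745  0.9992]
 [ 0.7337  0.5097 -0.4494  0.4951]
 [-0.0096 -0.6535 -0.7569  0.8855]
 [ 0.      0.      0.      1.    ]]
[[307.5481   0.     320.7886]
 [  0.     307.5481 198.8136]
 [  0.       0.       1.    ]] [[-0.0001 -0.9639 -0.2663  0.067 ]
 [ 1.     -0.     -0.0002 -0.0004]
 [ 0.0002 -0.2663  0.9639 -0.1291]
 [ 0.      0.      0.      1.    ]]
0.014 0.15 [ 0.1185 -0.5112  0.2447] [-3.12   -0.3569  0.0002] [ 0.2932 -0.891  -0.4769]
```

View pics/top0.png

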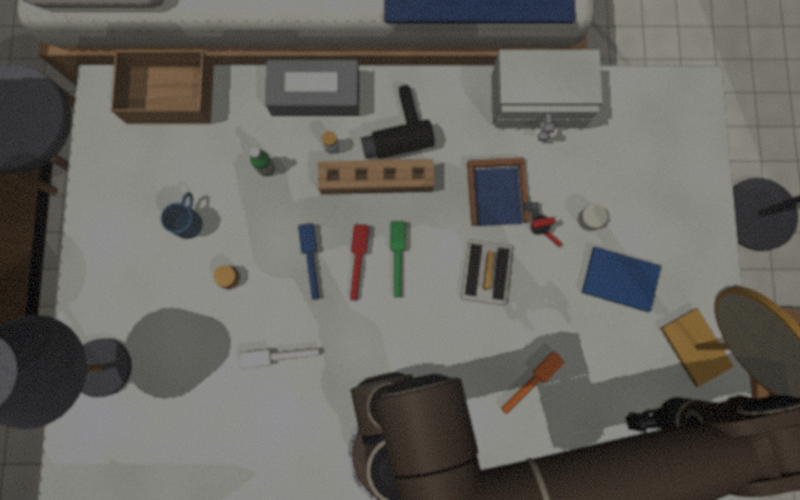

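View pics/scene0.png

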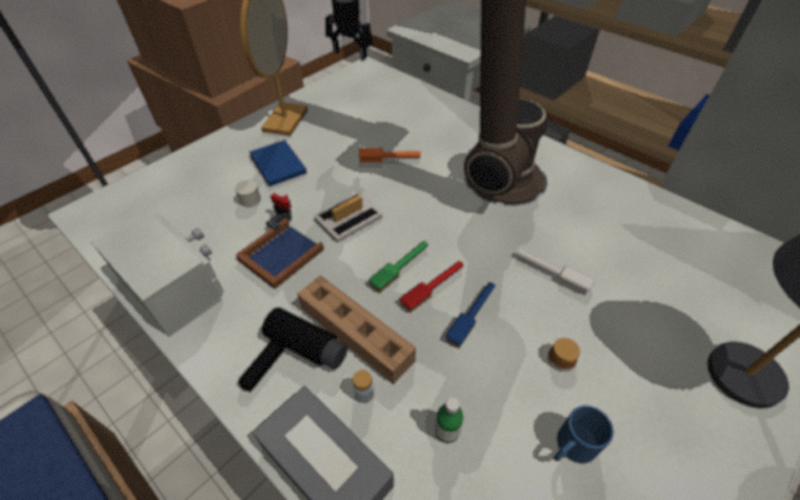

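```bash
cat > h.py <<'E'
from cell import arm, effector, solve_ik, snapshot, workorder
import cv2, numpy as np
from scipy.spatial.transform import Rotation as R
np.set_printoptions(precision=4,suppress=True)
DOWN=R.from_matrix(np.diag([1.,-1,-1]))
def rot(yaw): return (R.from_euler('z',yaw)*DOWN).as_rotvec()
def shot(name):
    p,r=arm.read_ee_pos(),arm.read_tcp_rot()
    s=snapshot(name)
    if name=="wrist":
        T=np.eye(4);T[:3,:3]=R.from_rotvec(r).as_matrix();T[:3,3]=p
        s["pose"]=T@s["tool_from_camera"]
    return s
def save(s,f,box=None,k=1.25):
    np.savez(f"pics/{f}.npz",**s); im=s["image"]
    if box: im=im[box[1]:box[3],box[0]:box[2]]
    im=cv2.convertScaleAbs(cv2.resize(im,None,fx=k,fy=k,interpolation=cv2.INTER_CUBIC),alpha=1.5)
    cv2.imwrite(f"pics/{f}.png",im)
def load(f): return dict(np.load(f"pics/{f}.npz"))
def p2w(s,uv,z):
    uv=np.atleast_2d(np.asarray(uv,float)); d=np.c_[uv,np.ones(len(uv))]@np.linalg.inv(s["K"]).T@s["pose"][:3,:3].T
    o=s["pose"][:3,3]; return (o+d*((z-o[2])/d[:,2])[:,None])[:,:2]
def w2p(s,P):
    P=np.atleast_2d(P); c=(P-s["pose"][:3,3])@s["pose"][:3,:3]; q=c@s["K"].T; return q[:,:2]/q[:,2:]
E
python3 - <<'E'
from h import *
s=load("top0")
for n,uv,z in (("holder",(376,170),.06),("dock",(498,193),0),("tray",(487,272),.02),("knob",(543,225),.07),("bh",(307,237),.03),("bt",(316,297),.015),("rh",(360,239),.03),("rt",(355,298),.015),("gh",(398,236),.03),("gt",(398,295),.015)):
    print(n,p2w(s,np.array(uv)/1.25,z))
arm.move_pose([.42,-.17,.33],rot(0)); print(arm.read_joint_positions())
save(shot("wrist"),"w1")
arm.move_pose([.42,.08,.33],rot(0))
save(shot("wrist"),"w2"); print(arm.read_time(),arm.read_joint_positions())
E
```

```text
holder [[0.6794 0.0582]]
dock [[ 0.6371 -0.2507]]
tray [[ 0.4317 -0.2153]]
knob [[ 0.5395 -0.3456]]
bh [[0.5169 0.2284]]
bt [[0.3701 0.2047]]
rh [[0.5121 0.0975]]
rt [[0.3678 0.109 ]]
gh [[0.5197 0.0038]]
gt [[0.3753 0.0036]]
[-0.3857  0.0051  0.016   1.5819 -0.0003  2.7566]
6.6333 [ 0.1881 -0.043  -0.0306  1.5832  0.     -2.9533]
```

View pics/w1.png

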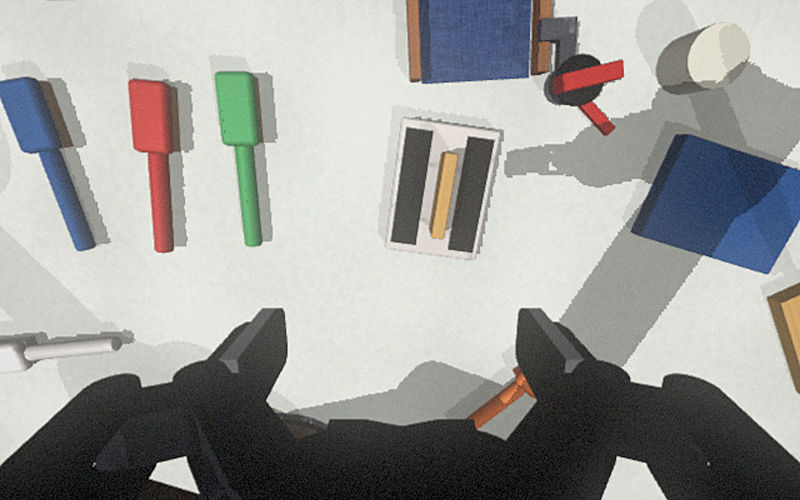

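View pics/w2.png

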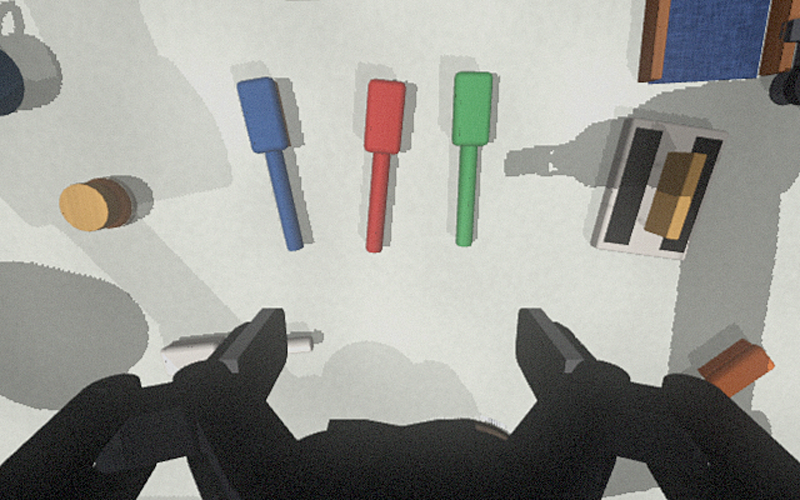

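```bash
python3 - <<'E'
from h import *
s=load("w1")
c=p2w(s,np.array([(402,117),(503,130),(477,259),(388,247)])/1.25,.02); print("tray",c,c.mean(0), [np.linalg.norm(c[i]-c[i-1]) for i in range(4)])
print("rib",p2w(s,np.array([(450,153),(438,238)])/1.25,.061))
arm.move_pose([.57,-.11,.34],rot(0)); 
s=shot("wrist");save(s,"w3",(150,0,470,240),2.5); print(arm.read_time())
E
```

```text
tray [[ 0.513  -0.1714]
 [ 0.4995 -0.2816]
 [ 0.3524 -0.2608]
 [ 0.3673 -0.1548]] [ 0.4331 -0.2171] [np.float64(0.14670606392518906), np.float64(0.1110488953765146), np.float64(0.14861316373861652), np.float64(0.10711056581193583)]
rib [[ 0.4763 -0.2195]
 [ 0.3883 -0.2096]]
11.5333
```

View pics/w3.png

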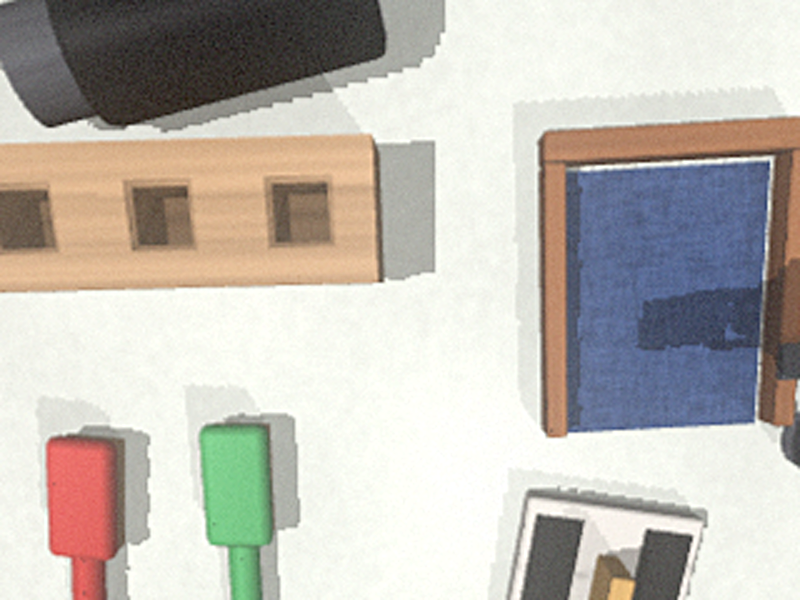

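```bash
python3 - <<'E'
from h import *
s=load("w3");im=s["image"]
a=cv2.resize(im[40:130,40:306],None,fx=3,fy=3,interpolation=cv2.INTER_CUBIC)
b=cv2.resize(im[30:190,350:520],None,fx=2,fy=2,interpolation=cv2.INTER_CUBIC)
o=np.zeros((600,800,3),np.uint8);o[:270,:798]=a;o[275:595,:340]=b
cv2.imwrite("pics/c3.png",cv2.convertScaleAbs(o,alpha=1.4))
E
```

```text
(no output)
```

View pics/c3.png

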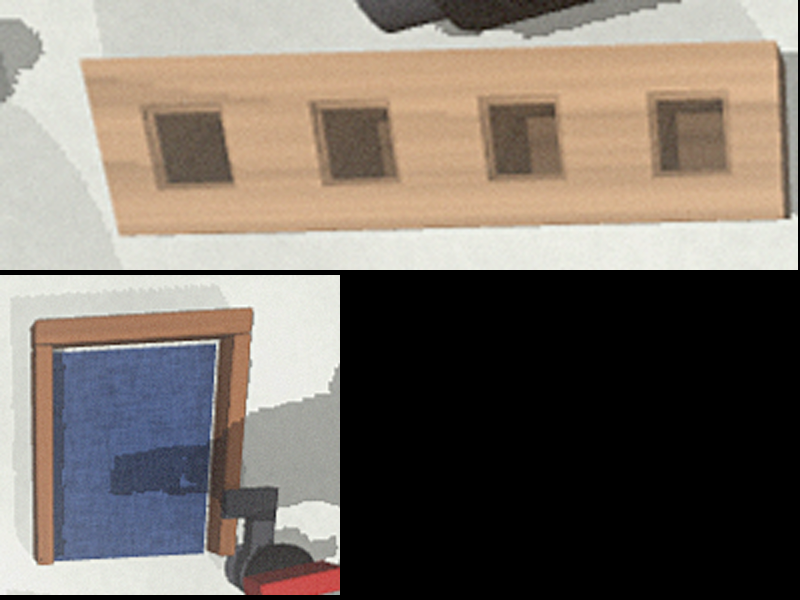

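```bash
python3 - <<'E'
from h import *
s=load("w3")
c=np.array([(188.5,146),(355,142),(523,138),(690,134),(82,60),(778,42),(785,217),(120,236)])/3+40
w=p2w(s,c,.06);print("sock",w);d=w[0]-w[3];print("spacing",np.linalg.norm(np.diff(w[:4],axis=0),axis=1),"yaw",np.arctan2(-d[0],d[1]),"ctr",w[:4].mean(0),w[4:].mean(0))
d=np.array([(37,563),(54,560),(221,552),(234,556),(252,310),(34,323),(51,343),(235,335)])
w=p2w(s,(d-[0,275])/2+[350,30],.026);print("dock LOF LIF RIF ROF ROB LOB, LIB,RIB\n",w)
# ideal dock frame pts -> fit
I=np.array([(-73,72),(-73,60),(-73,-60),(-73,-72),(93,-72),(93,72),(77,60),(77,-60)])/1000
def fit(I,W):
    a,b=I-I.mean(0),W-W.mean(0);t=np.arctan2((a[:,0]*b[:,1]-a[:,1]*b[:,0]).sum(),(a*b).sum())
    Rm=np.array([[np.cos(t),-np.sin(t)],[np.sin(t),np.cos(t)]]);o=W.mean(0)-Rm@I.mean(0)
    return o,t,W-(I@Rm.T+o),Rm
o,t,e,Rm=fit(I,w);print("dock",o,t);print(e*1000);print("knob",o+Rm@[-.086,-.095])
s1=load("w1"); 
print("knob bar ends w1",p2w(s1,np.array([(556,84),(624,69)])/1.25,.076), "arm tip",p2w(s1,np.array([(608,130),(585,103)])/1.25,.022))
print("pred grip px",w2p(s1,np.r_[o+Rm@[-.086,-.095],.076])*1.25)
I=np.array([(75,55),(75,-55),(-75,-55),(-75,55)])/1000
W=p2w(s1,np.array([(402,117),(503,130),(477,259),(388,247)])/1.25,.02);print("tray",fit(I,W)[:3])
E
```

```text
sock [[ 0.6674  0.1642]
 [ 0.669   0.0942]
 [ 0.6706  0.0238]
 [ 0.6721 -0.046 ]
 [ 0.7006  0.2015]
 [ 0.7074 -0.0834]
 [ 0.6388 -0.0851]
 [ 0.6309  0.2004]]
spacing [0.0699 0.0704 0.0698] yaw 0.02255198715332527 ctr [0.6698 0.0591] [0.6694 0.0584]
dock LOF LIF RIF ROF ROB LOB, LIB,RIB
 [[ 0.5522 -0.1793]
 [ 0.5544 -0.1916]
 [ 0.5603 -0.3128]
 [ 0.5574 -0.3227]
 [ 0.7211 -0.3138]
 [ 0.7132 -0.1707]
 [ 0.701  -0.1825]
 [ 0.7059 -0.3045]]
dock [ 0.6272 -0.2476] 0.05193217745817924
[[ 1.6148  0.1199]
 [ 3.2157 -0.2153]
 [ 2.8958 -1.5795]
 [-0.6703  0.5744]
 [-2.7081  0.8521]
 [-3.0927  0.1511]
 [ 0.0239  1.1427]
 [-1.2791 -1.0454]]
knob [ 0.5462 -0.3469]
knob bar ends w1 [[ 0.5385 -0.3135]
 [ 0.5512 -0.3744]] arm tip [[ 0.4994 -0.3951]
 [ 0.5269 -0.3667]]
pred grip px [[593.2711  74.8645]]
tray (array([ 0.4331, -0.2171]), np.float64(-0.12813301040423833), array([[-0.0014,  0.0008],
       [-0.0009, -0.0003],
       [ 0.0007,  0.0013],
       [ 0.0016, -0.0018]]))
```

```bash
cat >> h.py <<'E'
DO=np.array([.6272,-.2476]);DY=.053
def dock(x,y=0): c,s=np.cos(DY),np.sin(DY); return DO+[c*x-s*y,s*x+c*y]
E
python3 - <<'E'
from h import *
y0=np.pi-.12
arm.move_pose([.4328,-.216,.16],rot(y0)); print(arm.read_joint_positions())
effector.set_gripper(.05)
arm.move_linear([.4328,-.216,.048],velocity=.1); f0=arm.read_force()
print(effector.set_gripper(0,50),arm.read_gripper_width(),arm.read_finger_force(),arm.read_ee_pos(),f0,arm.read_force(),arm.read_moment())
p=dock(-.185)
arm.move_linear([*p,.048],frame=rot(np.pi+DY),velocity=.04); print(arm.read_force(),arm.read_gripper_width(),arm.read_ee_pos())
s=shot("wrist");save(s,"w4"); print(arm.read_time())
E
```

```text
[-0.4628  0.0624 -0.2967  1.2114  0.     -0.3426]
False 0.013334901077951579 50.329808592796326 [ 0.4332 -0.216   0.0486] [ 0.0353 -0.1668 -0.3794] [-0.5435  0.6087  5.5015] [0.3399 0.1294 0.1423]
[-2.9445  6.5943  9.0521] 0.013293349541855747 [ 0.4423 -0.2562  0.0486]
17.7
```

View pics/w4.png

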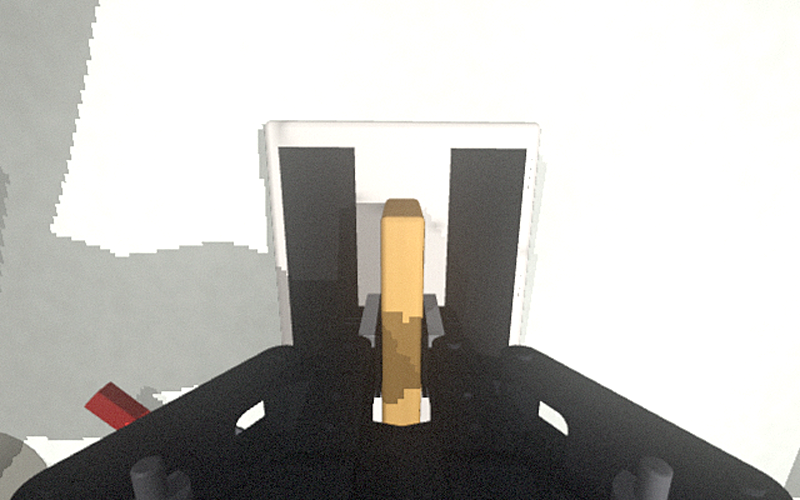

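```bash
python3 - <<'E'
from h import *
z=.0486
for x in (-.12,-.06,-.02,-.006):
    arm.move_linear([*dock(x),z],velocity=.05); print(x,arm.read_force(),arm.read_ee_pos(),arm.read_gripper_width())
u=np.array([np.cos(DY),np.sin(DY)]); x=-.006
while x<.012:
    x+=.001; arm.move_linear([*dock(x),z],velocity=.02); f=arm.read_force(); 
    if f[:2]@u<-20: break
print(x,f,arm.read_ee_pos(),arm.read_time())
s=shot("wrist");save(s,"w5")
E
```

```text
-0.12 [-5.4902 -0.9223  5.2109] [ 0.5059 -0.2542  0.0486] 0.01310944083600174
-0.06 [-5.371  -0.4718  5.3506] [ 0.5659 -0.251   0.0486] 0.013094203498221506
-0.02 [-5.0965 -0.0199  5.4813] [ 0.6062 -0.249   0.0486] 0.013286057472959559
-0.006 [-2.3265 -0.1281  4.1772] [ 0.6211 -0.2482  0.0486] 0.013305350428007115
0.009000000000000001 [-22.8255  -1.6806  14.6702] [ 0.6305 -0.248   0.0486] 25.6333
```

```bash
python3 - <<'E'
from h import *
effector.set_gripper(.045); print(arm.read_force())
p=arm.read_ee_pos(); arm.move_linear([p[0],p[1],.2],velocity=.15)
arm.move_pose([.50,-.30,.24],rot(0)); s=shot("wrist");save(s,"w6",(150,0,470,230),2.5); print(arm.read_time(),arm.read_joint_positions())
E
```

```text
[ 0.1233 -0.3184  0.6594]
29.8583 [-0.5403  0.2375  0.0836  1.4171  0.      2.6009]
```

View pics/w6.png

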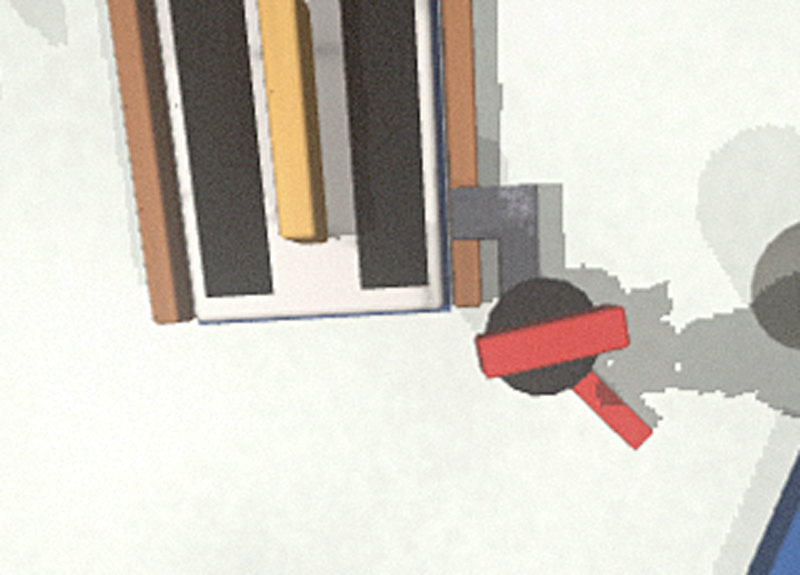

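```bash
python3 - <<'E'
from h import *
s=load("w6")
w=p2w(s,np.array([(481,358),(628,327),(555,342)])/2.5+[150,0],.076); d=w[0]-w[1]; byaw=np.arctan2(d[1],d[0])
print(w,byaw,np.linalg.norm(d)); k=w[:2].mean(0)
print("tip",p2w(s,np.array([(645,440)])/2.5+[150,0],.022), "tray rear",p2w(s,np.array([(200,323),(446,309)])/2.5+[150,0],.02))
c=(k+dock(-.086,-.095))/2; print(k,dock(-.086,-.095),c)
effector.set_gripper(.05)
yaw=byaw+np.pi
arm.move_pose([*c,.16],rot(yaw)); print(arm.read_joint_positions())
arm.move_linear([*c,.067],velocity=.08)
effector.set_gripper(0,60); print(arm.read_gripper_width(),arm.read_force(),arm.read_moment(),arm.read_ee_pos())
z=.067
while z>.052:
    z-=.001; arm.move_linear([*c,z],velocity=.02); f=arm.read_force()
    if f[2]>16: break
print(z,f,arm.read_moment(),arm.read_ee_pos(),arm.read_time())
np.save("pics/k.npy",[*c,z,yaw])
E
```

```text
[[ 0.5404 -0.3199]
 [ 0.5518 -0.3745]
 [ 0.5463 -0.3475]] 1.777300807954969 0.05572282862921275
tip [[ 0.4983 -0.3996]] tray rear [[ 0.5506 -0.199 ]
 [ 0.5566 -0.308 ]]
[ 0.5461 -0.3472] [ 0.5464 -0.347 ] [ 0.5462 -0.3471]
[-0.5661  0.3688  0.086   1.2879  0.     -2.3433]
0.01490918653146344 [1.0526 0.8018 1.7845] [ 0.0344 -0.1786  0.1613] [ 0.5467 -0.3472  0.0675]
0.05399999999999999 [ 0.7857  2.7775 20.491 ] [0.7842 0.0154 0.1094] [ 0.5467 -0.3473  0.0569] 39.125
```

```bash
python3 - <<'E'
from h import *
cx,cy,z,yaw=np.load("pics/k.npy")
end=DY+1.76-2.375+np.pi
n=16
for i,a in enumerate(np.linspace(yaw,end,n+1)[1:]):
    arm.move_pose([cx,cy,z],rot(a)); f,m=arm.read_force(),arm.read_moment()
    print(i,round(yaw-a,2),f,m[2],arm.read_ee_pos()[2],arm.read_gripper_width(),arm.read_time())
    if np.linalg.norm(f)>60 or abs(m[2])>3: break
print(arm.read_joint_positions(),R.from_rotvec(arm.read_tcp_rot()).as_matrix()[:,0])
E
```

```text
0 0.15 [ 1.2792  3.0329 20.307 ] -0.20856125950718418 0.05693558922978069 0.01490893545073231 39.3917
1 0.29 [-0.3395  3.4407 19.0245] -0.1792970273007163 0.05693400573725283 0.014422821175306506 39.6583
2 0.44 [ 0.702   3.2764 19.513 ] -0.2823023737135951 0.056936158380272286 0.014649756667735579 39.925
3 0.58 [ 0.434   3.9628 19.4571] -0.20633198999317276 0.05694512420469766 0.01501827552395864 40.1917
4 0.73 [ 0.5933  3.402  20.05  ] -0.18607201649796026 0.05694194375389253 0.0149441063719592 40.4583
5 0.88 [ 0.0497  4.2326 19.2241] -0.20806313857769676 0.05694244222732131 0.015089388042351048 40.725
6 1.02 [ 0.7694  2.5395 19.4439] -0.14819443580417072 0.05692277680184526 0.015025772821929862 40.9917
7 1.17 [-0.0998  3.0556 20.0792] -0.21358955357328774 0.05691611402196134 0.014976373361633367 41.2583
8 1.32 [ 1.3237  2.9877 20.0477] -0.2255736905136663 0.05690370798452499 0.01519124827306038 41.525
9 1.46 [ 0.3409  3.8994 19.0608] -0.20879136106420457 0.056922289607731956 0.014686685084334837 41.7917
10 1.61 [ 1.3494  3.2022 20.3479] -0.202113700430901 0.056919544863896214 0.015098309095182854 42.0583
11 1.75 [ 0.9149  3.0532 20.0582] -0.20218042735099925 0.05692978877492859 0.01491234191214851 42.325
12 1.9 [ 0.4174  3.324  18.9563] -0.20070211704102753 0.0569727660323277 0.014984087919199477 42.5917
13 2.05 [ 1.171   2.9006 18.6985] -0.24133932620990348 0.05697749228114889 0.014531283739529208 42.8583
14 2.19 [ 0.0587  3.7681 19.6456] -0.1793872540506849 0.05692616962516602 0.015157515359036413 43.125
15 2.34 [ 1.0014  3.1807 20.3536] -0.17622176180638455 0.05691063871847256 0.014737489335334383 43.3917
[-0.5661  0.4096 -0.0856  1.0729  0.0004 -0.0029] [-0.8456  0.5339 -0.0028]
```

```bash
python3 - <<'E'
from h import *
effector.set_gripper(.045); p=arm.read_ee_pos(); arm.move_linear([p[0],p[1],.2],velocity=.2)
arm.move_pose([.44,-.10,.30],rot(np.pi*0+.0)); s=shot("wrist");save(s,"w7"); print(arm.read_time(),arm.read_joint_positions())
E
```

```text
47.2 [-0.2237 -0.0069 -0.0623  1.5158 -0.0001  2.9179]
```

View pics/w7.png

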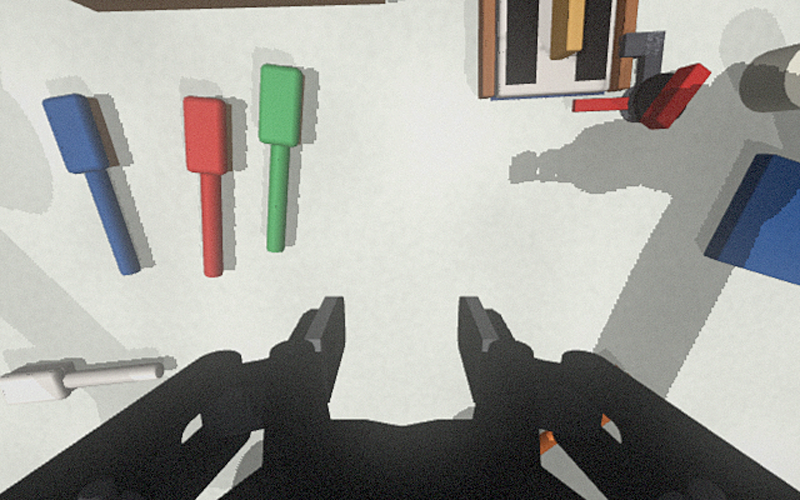

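```bash
cat >> h.py <<'E'
def cmask(im,col,hi=None):
    h=cv2.cvtColor(im,cv2.COLOR_BGR2HSV)
    lo={"red":(170,120,60),"green":(45,90,40),"blue":(100,90,40)}[col]; up={"red":(180,255,255),"green":(80,255,255),"blue":(125,255,255)}[col]
    m=cv2.inRange(h,lo,up)
    if col=="red": m|=cv2.inRange(h,(0,150,60),(5,255,255))
    return m
def biggest(m):
    n,l,st,_=cv2.connectedComponentsWithStats(m)
    return l==1+np.argmax(st[1:,4])
def brush(s,col,roi=(.28,.63,-.12,.33)):
    """head point xy, yaw (head->handle), length seen"""
    v,u=np.nonzero(cmask(s["image"],col)); w=p2w(s,np.c_[u,v],.015)
    m=np.zeros(s["image"].shape[:2],np.uint8); k=(w[:,0]>roi[0])&(w[:,0]<roi[1])&(w[:,1]>roi[2])&(w[:,1]<roi[3]); m[v[k],u[k]]=255
    v,u=np.nonzero(biggest(m)); w=p2w(s,np.c_[u,v],.015)
    c=w.mean(0); d=np.linalg.svd(w-c,full_matrices=False)[2][0]
    if d[0]>0: d=-d                      # handle towards robot
    for _ in range(3):
        t=(w-c)@d; end=np.percentile(t,99.7); t=end-t
        a=w[(t>5e-3)&(t<.105)]; ca=a.mean(0); dd=np.linalg.svd(a-ca,full_matrices=False)[2][0]; d=dd*np.sign(dd@d); c=ca
    endp=c+d*np.percentile((w-c)@d,99.8)
    t=(w-endp)@-d; wh=p2w(s,np.c_[u,v][t>.13],.028); 
    return endp-.1525*d, np.arctan2(d[1],d[0]), (t.max(), len(u), (wh.mean(0)-c)@[-d[1],d[0]])
HO=np.array([.6696,.0588]);HY=.0226
def sock(y): return HO+[-np.sin(HY)*y,np.cos(HY)*y]
HOR=R.from_euler('z',HY)*R.from_matrix(np.array([[0,0,1],[0,-1,0],[-1,0,0]],float).reshape(3,3)) if False else R.from_euler('z',HY)*R.from_matrix(np.array([[0.,0,1],[0,1,0],[-1,0,0]]))
E
python3 - <<'E'
from h import *
print(HOR.as_matrix(),np.linalg.det(HOR.as_matrix()))
arm.move_pose([.52,.1,.33],rot(np.pi)); s=shot("wrist"); save(s,"w8")
for c in ("blue","red","green"): print(c,brush(s,c))
print(w2p(s,[.5,.1,.03]))
for y in (.105,.035,-.035):
    print(y,sock(y),[solve_ik([*sock(y),z],HOR.as_rotvec()) for z in (.16,.26)])
print(arm.read_time(),arm.read_joint_positions())
s=load("w7"); a=p2w(s,np.array([(573,105),(628,103)])/1.25,.012)-DO; print("arm in dock",a@np.array([[np.cos(DY),-np.sin(DY)],[np.sin(DY),np.cos(DY)]]))
E
```

```text
[[ 0.     -0.0226  0.9997]
 [ 0.      0.9997  0.0226]
 [-1.      0.      0.    ]] 0.9999999999999998
blue (array([0.5148, 0.2316]), np.float64(-2.9951825444153295), (np.float64(0.19085034921417324), 2168, np.float64(0.00187004228683977)))
red (array([0.629 , 0.0858]), np.float64(2.903098288466969), (np.float64(0.012886000348223651), 15, np.float64(nan)))
green (array([0.5428, 0.02  ]), np.float64(2.9975314989818163), (np.float64(0.1905888765079462), 2330, np.float64(-0.0015608035039722733)))
[[320.662  149.8024]]
0.105 [0.6672 0.1638] [array([ 0.3874,  0.4679, -1.2135, -1.6814, -0.3648,  0.    ]), array([ 0.3874,  0.1226, -1.1619, -1.2845, -0.3648,  0.    ])]
0.035 [0.6688 0.0938] [array([ 0.222 ,  0.4645, -1.2561, -1.7206, -0.1994,  0.    ]), array([ 0.222 ,  0.0922, -1.2008, -1.293 , -0.1994,  0.    ])]
-0.035 [0.6704 0.0238] [None, array([ 0.0448,  0.0798, -1.2161, -1.2959, -0.0222,  0.    ])]
49.575 [ 0.1896  0.1516  0.1765  1.5957 -0.0001  0.1903]
arm in dock [[-0.085  -0.023 ]
 [-0.086  -0.0788]]h.py:48: RuntimeWarning: Mean of empty slice.
  return endp-.1525*d, np.arctan2(d[1],d[0]), (t.max(), len(u), (wh.mean(0)-c)@[-d[1],d[0]])
  ret = um.true_divide(
```

```bash
sed -i 's/(0,150,60),(5,255,255)/(0,110,40),(9,255,255)/' h.py; sed -i '/^HOR=/d' h.py; cat >> h.py <<'E'
TH=.3   # tool leans by TH about its y against the brush
TILT=R.from_euler('y',TH)
def lie(yaw): return (R.from_euler('z',yaw)*DOWN*TILT.inv() if SG<0 else R.from_euler('z',yaw)*DOWN*TILT)
SG=1
B_HOR=R.from_euler('z',HY)*R.from_matrix(np.array([[0.,0,1],[0,1,0],[-1,0,0]]))  # untilted tool, brush handle down
def stand(): return B_HOR*(TILT.inv() if SG<0 else TILT)
# head point in tool frame when grasped with TCP at height zg above table at head xy: (0,0,zg-.015) in untilted axes
ZG=.021
def tcp_for(head): return np.asarray(head)-B_HOR.apply([0,0,ZG-.015])
E
python3 - <<'E'
import h
from h import *
for sg in (1,-1):
    h.SG=sg
    print(sg,"lie z",lie(np.pi).as_matrix()[:,2],"stand z",stand().as_matrix()[:,2])
    for y in (.105,.035,-.035,-.105):
        print(y,[None if (q:=solve_ik(tcp_for([*sock(y),z]),stand().as_rotvec())) is None else q.round(2) for z in (.16,.26)])
s=load("w8")
for c in ("blue","red","green"):
    hp,yw,i=brush(s,c); print(c,hp,yw,i)
    for h.SG in (1,-1): print([solve_ik([*hp,z],lie(yw).as_rotvec()) is not None for z in (ZG,.1,.25)])
E
```

```text
1 lie z [-0.2955  0.     -0.9553] stand z [ 0.9551  0.0216 -0.2955]
0.105 [array([ 0.38,  0.06, -1.11, -0.85, -0.34,  0.11]), array([ 0.38, -0.15, -0.98, -0.51, -0.34,  0.11])]
0.035 [array([ 0.22,  0.03, -1.15, -0.87, -0.19,  0.06]), array([ 0.22, -0.19, -1.02, -0.52, -0.19,  0.06])]
-0.035 [array([ 0.04,  0.02, -1.16, -0.88, -0.02,  0.01]), array([ 0.04, -0.21, -1.03, -0.52, -0.02,  0.01])]
-0.105 [array([-0.13,  0.03, -1.15, -0.88,  0.15, -0.05]), array([-0.13, -0.2 , -1.02, -0.52,  0.15, -0.05])]
-1 lie z [ 0.2955 -0.     -0.9553] stand z [0.9551 0.0216 0.2955]
0.105 [None, None]
0.035 [None, None]
-0.035 [None, None]
-0.105 [None, None]
blue [0.5148 0.2316] -2.9951825444153295 (np.float64(0.19085034921417324), 2168, np.float64(0.00187004228683977))
[True, True, True]
[True, True, True]
red [0.5134 0.0983] 3.035308200898442 (np.float64(0.19100701491434993), 2588, np.float64(-0.0003096060895530263))
[True, True, True]
[True, True, True]
green [0.5428 0.02  ] 2.9975314989818163 (np.float64(0.1905888765079462), 2330, np.float64(-0.0015608035039722733))
[True, True, True]
[True, True, True]
```

```bash
cat >> h.py <<'E'
def grab(col):
    arm.move_pose([.52,.1,.33],rot(np.pi)); s=shot("wrist"); hp,yw,i=brush(s,col); print(col,hp,yw,i)
    yw+=-i[2]/.1*.5 if abs(i[2])<.004 else 0
    effector.set_gripper(.060); r=lie(yw).as_rotvec()
    arm.move_pose([*hp,.12],r); arm.move_linear([*hp,ZG],velocity=.08); print("down",arm.read_force())
    effector.set_gripper(0,40); print("grip",arm.read_gripper_width(),arm.read_finger_force())
    arm.move_linear([*hp,.25],velocity=.15)
def carry(y,dz=.265):
    arm.move_pose(tcp_for([*sock(y),dz]),stand().as_rotvec()); arm.pause(.3)
    print("carried",arm.read_gripper_width(),arm.read_finger_force(),arm.read_time())
E
python3 - <<'E'
from h import *
grab("green"); carry(-.035)
w=shot("wrist");s=shot("scene"); np.savez("pics/w9.npz",**w);np.savez("pics/s9.npz",**s)
o=np.zeros((600,800,3),np.uint8);o[:300,:480]=cv2.resize(w["image"],(480,300))
q=w2p(s,[*sock(-.035),.15])[0].astype(int);print(q);x0,y0=max(q[0]-80,0),max(q[1]-70,0)
c=cv2.resize(s["image"][y0:y0+140,x0:x0+160],None,fx=3,fy=3,interpolation=cv2.INTER_CUBIC)
o=np.zeros((600,800,3),np.uint8);o[:420,:c.shape[1]]=c;o[400:600,480:800]=cv2.resize(w["image"],(320,200))
cv2.imwrite("pics/c9.png",cv2.convertScaleAbs(o,alpha=1.4)); print(x0,y0)
E
```

```text
green [0.5428 0.02  ] 2.9972088447552943 (np.float64(0.19064835672857897), 2329, np.float64(-0.0015798248571592614))
down [ 0.1204 -0.3864 -0.0756]
grip 0.03925783186156943 41.484432220458984
carried 0.03941855111038523 40.91632783412933 56.7083
[270 227]
190 157
```

View pics/c9.png

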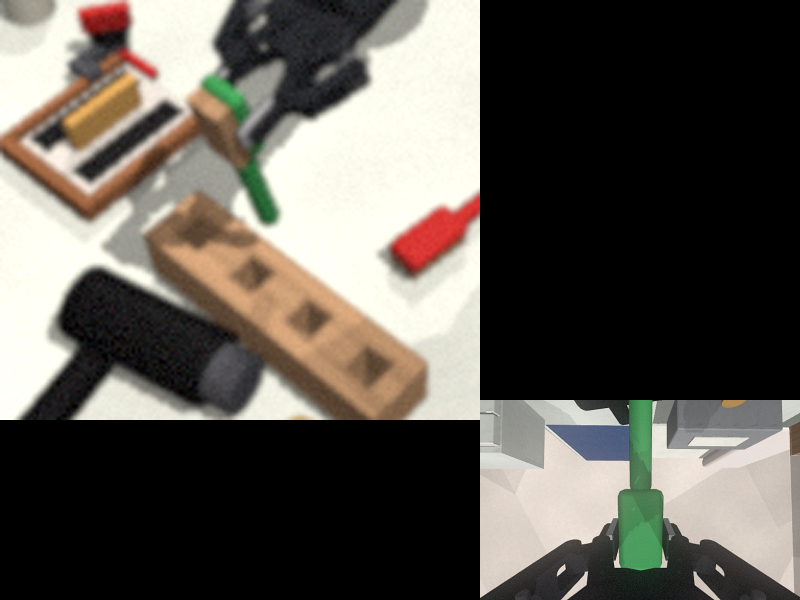

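```bash
cat >> h.py <<'E'
def chk(w,s,col,y,dz=.265):
    """handle lateral (wrist cam) in plane through head; end of handle residual (scene cam) px"""
    hd=np.r_[sock(y),dz]; n=B_HOR.apply([0,0,1]); lat=B_HOR.apply([0,1,0])
    v,u=np.nonzero(biggest(cmask(w["image"],col)))
    d=np.c_[u,v,np.ones(len(u))]@np.linalg.inv(w["K"]).T@w["pose"][:3,:3].T; o=w["pose"][:3,3]
    P=o+d*(((hd-o)@n)/(d@n))[:,None]-hd; a,b=P@lat,-P[:,2]
    k=b>.045; c=np.polyfit(b[k],a[k],1); print("lateral at head, end (mm):",1e3*np.polyval(c,[0,.1525]))
    bb=np.arange(.02,.06,.002); wd=[np.ptp(a[abs(b-t)<.0015]) for t in bb]; print("junction (exp .0375)",bb[np.argmax(np.array(wd)<.03)])
    e=w2p(s,hd-[0,0,.1525])[0]; m=cmask(s["image"],col); x0,y0=e.astype(int)-35; m2=np.zeros_like(m); m2[y0:y0+70,x0:x0+70]=m[y0:y0+70,x0:x0+70]
    v,u=np.nonzero(biggest(m2)); i=np.argsort(v)[-6:]; print("scene end exp",e,"seen lowest",u[i].mean(),v[i].mean())
    pix=np.r_[[w2p(s,hd-[0,0,t])[0] for t in (.06,.1,.14)]]
    for p in pix:
        r=int(round(p[1])); uu=u[v==r]; print("  row",r,"exp u",p[0].round(1),"seen",uu.mean() if len(uu) else None)
    return np.polyval(c,.1525)
def insert(y,dx=0,dy=0,dz=.265):
    """lower; dx,dy = shift (holder axes) that brings handle end over socket"""
    o=B_HOR.apply([0,dy,dx]); z=dz; g=lambda z: tcp_for([*sock(y),z])+o
    arm.move_linear(g(.215),velocity=.1); f0=arm.read_force(); z=.215; hit=0
    while z>.154:
        z-=.004 if z>.172 else .0015; arm.move_linear(g(z),velocity=.05); f=arm.read_force()-f0
        if f[2]>5 or np.hypot(*f[:2])>10: hit=1;break
    print("head z",z,"force",f,"hit",hit,arm.read_gripper_width(),arm.read_time()); return z,f
def release():
    effector.set_gripper(.054); p=arm.read_ee_pos(); b=R.from_rotvec(arm.read_tcp_rot()).as_matrix()[:,2]
    arm.move_linear(p-.09*b,velocity=.12); print("released",arm.read_time())
E
python3 - <<'E'
from h import *
chk(load("w9"),load("s9"),"green",-.035)
E
```

```text
lateral at head, end (mm): [ 1.232  -0.0833]
junction (exp .0375) 0.037999999999999985
scene end exp [271.7099 236.2794] seen lowest 279.5 229.5
  row 213 exp u 267.8 seen 273.0
  row 224 exp u 269.6 seen 277.5
  row 233 exp u 271.2 seen None
```

```bash
cat >> h.py <<'E'
def stand_t(comp): # tool pitched up by comp about horizontal lateral axis
    return R.from_rotvec(-comp*B_HOR.apply([0,1,0]))*stand()
def tcp_t(head,comp): # TCP so that head point lands at 'head' with extra pitch comp
    Q=R.from_rotvec(-comp*B_HOR.apply([0,1,0])); return np.asarray(head)-Q.apply(B_HOR.apply([0,0,ZG-.015]))
def phi_fit(s,col,head):
    """tilt of the handle towards robot (rad, in lean plane) seen by scene camera"""
    from scipy.optimize import minimize
    m=biggest(cmask(s["image"],col)); dt=cv2.distanceTransform((~m).astype(np.uint8),cv2.DIST_L2,5)-cv2.distanceTransform(m.astype(np.uint8),cv2.DIST_L2,5)
    n=B_HOR.apply([0,0,1]); l=B_HOR.apply([0,1,0]); L=np.linspace(.05,.148,30)
    def cost(p):
        ax=np.array([0,0,-1.])*np.cos(p[0])-n*np.sin(p[0])+l*p[1]; q=w2p(s,head+L[:,None]*ax)
        return cv2.remap(dt.astype(np.float32),q[:,0].astype(np.float32)[None],q[:,1].astype(np.float32)[None],cv2.INTER_LINEAR,borderMode=cv2.BORDER_REPLICATE).mean()+20*p[1]**2
    b=min((minimize(cost,[p0,0],method="Nelder-Mead") for p0 in (-.2,0,.2,.4,.6)),key=lambda r:r.fun); return b.x,b.fun
E
python3 - <<'E'
from h import *
s=load("s9"); p=arm.read_ee_pos(); Rm=R.from_rotvec(arm.read_tcp_rot()).as_matrix()
print(p,tcp_for([*sock(-.035),.265]),Rm[:,2])
print(phi_fit(s,"green",np.r_[sock(-.035),.265]))
for y in (.105,.035,-.035):
  for c in (.1,.15,.2,.25): print(y,c,[solve_ik(tcp_t([*sock(y),z],c),stand_t(c).as_rotvec()) is not None for z in (.158,.165,.18,.265)],end=" ")
E
```

```text
[0.6645 0.0237 0.265 ] [0.6644 0.0237 0.265 ] [ 0.9551  0.0216 -0.2956]
(array([-0.179 ,  0.9271]), np.float64(117.33141659308984))
0.105 0.1 [True, True, True, True] 0.105 0.15 [True, True, True, True] 0.105 0.2 [True, True, True, True] 0.105 0.25 [True, True, True, True] 0.035 0.1 [True, True, True, True] 0.035 0.15 [True, True, True, True] 0.035 0.2 [True, True, True, True] 0.035 0.25 [True, True, True, True] -0.035 0.1 [True, True, True, True] -0.035 0.15 [True, True, True, True] -0.035 0.2 [False, True, True, True] -0.035 0.25 [False, False, False, True]
```

```bash
python3 - <<'E'
src=open('h.py').read()
src=src.replace('m=biggest(cmask(s["image"],col)); dt=','m=cmask(s["image"],col); e=w2p(s,head-[0,0,.08])[0].astype(int); k=np.zeros_like(m); k[e[1]-45:e[1]+45,e[0]-45:e[0]+45]=1; m=biggest(m*k); dt=')
open('h.py','w').write(src)
E
python3 - <<'E'
from h import *
s=load("s9"); hd=np.r_[sock(-.035),.265]
print(phi_fit(s,"green",hd))
c=.18
arm.move_pose(tcp_t(hd,c),stand_t(c).as_rotvec()); arm.pause(.2)
s=shot("scene");np.savez("pics/s10.npz",**s);w=shot("wrist");np.savez("pics/w10.npz",**w); print(phi_fit(s,"green",hd),arm.read_time(),arm.read_gripper_width())
e=w2p(s,hd-[0,0,.08])[0].astype(int)
cv2.imwrite("pics/c10.png",cv2.convertScaleAbs(cv2.resize(s["image"][e[1]-50:e[1]+50,e[0]-60:e[0]+60],None,fx=5,fy=5,interpolation=cv2.INTER_CUBIC),alpha=1.4)); print(e)
E
```

```text
(array([0.1731, 0.0318]), np.float64(-1.6987257166846175))
(array([-0.0129,  0.0075]), np.float64(-2.1782694476304685)) 57.6083 0.03897504223375034
[268 218]
```

View pics/c10.png

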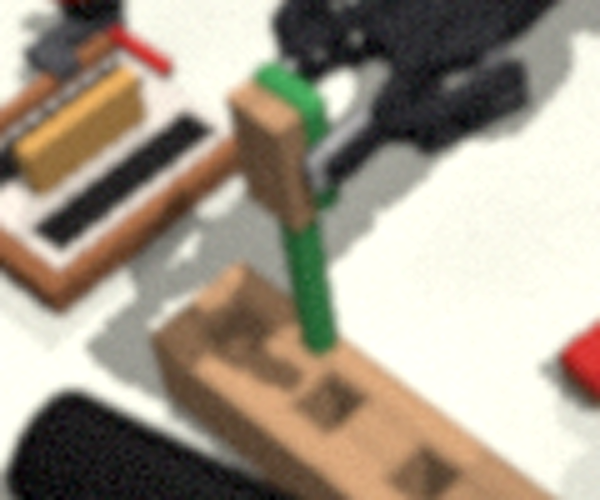

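```bash
cat >> h.py <<'E'
def insert(y,comp,dx=0,dy=0,stop=.154,fz=6,off=0):
    o=B_HOR.apply([0,dy,dx]); g=lambda z: tcp_t(np.r_[sock(y),z],comp)+o
    arm.move_linear(g(.215+off),velocity=.1); f0=arm.read_force(); z=.215+off; hit=0; f=f0*0
    try:
        while z>stop+off:
            z-=.004 if z>.174+off else .0015; arm.move_linear(g(z),velocity=.05); f=arm.read_force()-f0
            if f[2]>fz or np.hypot(*f[:2])>12: hit=1;break
    except arm.MotionError as e: print("limit",e); z+=.0015
    print("head z",z,"force",f,"hit",hit,arm.read_gripper_width(),arm.read_time()); return z,f
E
python3 - <<'E'
from h import *
z,f=insert(-.035,.18)
E
```

```text
head z 0.16199999999999995 force [-1.4372  0.1803  7.9017] hit 1 0.03932028159423357 62.5083
```

```bash
python3 - <<'E'
from h import *
release(); s=shot("scene");np.savez("pics/s11.npz",**s)
print(phi_fit(s,"green",np.r_[sock(-.035),.1605]))
arm.move_pose([.52,.1,.33],rot(np.pi)); w=shot("wrist"); np.savez("pics/w11.npz",**w)
for c in("red","blue"): print(c,brush(w,c))
# new plan: grasp near balance (GB mm from handle end)
for y in (.105,.035):
  for GB in (.125,.132): print(y,GB,[solve_ik(tcp_for([*sock(y),GB+d]),stand().as_rotvec()) is not None for d in (.005,.01,.1)],solve_ik(tcp_for([*sock(y),GB+.01]),stand().as_rotvec()))
e=w2p(s,np.r_[sock(-.035),.1])[0].astype(int)
cv2.imwrite("pics/c11.png",cv2.convertScaleAbs(cv2.resize(s["image"][e[1]-50:e[1]+50,e[0]-60:e[0]+60],None,fx=5,fy=5,interpolation=cv2.INTER_CUBIC),alpha=1.4)); print(arm.read_time())
E
```

```text
Traceback (most recent call last):
  File "h.py", line 94, in release
    arm.move_linear(p-.09*b,velocity=.12); print("released",arm.read_time())
    ~~~~~~~~~~~~~~~^^^^^^^^^^^^^^^^^^^^^^
cell.MotionError: the arm cannot follow that straight line within its joint ranges
```

```bash
python3 - <<'E'
src=open('h.py').read()
src=src.replace("    arm.move_linear(p-.09*b,velocity=.12); print(","    for d in (-.09*b,-.04*b+[0,0,.11],np.array([0,0,.11])):\n        try: arm.move_linear(p+d,velocity=.1); break\n        except arm.MotionError: print('retreat alt')\n    print(")
open('h.py','w').write(src)
E
python3 - <<'E'
from h import *
release(); s=shot("scene");np.savez("pics/s11.npz",**s)
print(phi_fit(s,"green",np.r_[sock(-.035),.1605]))
arm.move_pose([.52,.1,.33],rot(np.pi)); w=shot("wrist"); np.savez("pics/w11.npz",**w)
for c in("red","blue"): print(c,brush(w,c))
for y in (.105,.035):
  for GB in (.125,.132): print(y,GB,[solve_ik(tcp_for([*sock(y),GB+d]),stand().as_rotvec()) is not None for d in (.005,.01,.1)],solve_ik(tcp_for([*sock(y),GB+.01]),stand().as_rotvec()))
e=w2p(s,np.r_[sock(-.035),.1])[0].astype(int)
cv2.imwrite("pics/c11.png",cv2.convertScaleAbs(cv2.resize(s["image"][e[1]-50:e[1]+50,e[0]-60:e[0]+60],None,fx=5,fy=5,interpolation=cv2.INTER_CUBIC),alpha=1.4)); print(arm.read_time())
E
```

```text
retreat alt
released 64.375
(array([ 0.4114, -0.2651]), np.float64(1.6650855216897151))
red (array([0.5133, 0.0984]), np.float64(3.0353797424800755), (np.float64(0.19100754237759826), 2577, np.float64(-0.00026407764533663145)))
blue (array([0.5149, 0.2316]), np.float64(-2.9946515755910337), (np.float64(0.19099658722116697), 2189, np.float64(0.001961322007895226)))
0.105 0.125 [True, True, True] [ 0.3819  0.1297 -1.1306 -0.9412 -0.3425  0.1105]
0.105 0.132 [True, True, True] [ 0.3819  0.1098 -1.1244 -0.9151 -0.3425  0.1105]
0.035 0.125 [True, True, True] [ 0.2187  0.1048 -1.172  -0.9713 -0.1873  0.0587]
0.035 0.132 [True, True, True] [ 0.2187  0.0834 -1.1656 -0.9434 -0.1873  0.0587]
66.5917
```

View pics/c11.png

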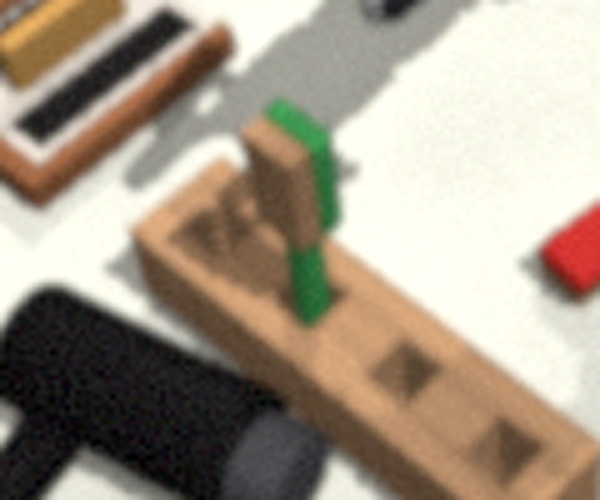

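```bash
cat >> h.py <<'E'
GO=.0225
def grab2(col):
    arm.move_pose([.52,.1,.33],rot(np.pi)); s=shot("wrist"); hp,yw,i=brush(s,col); print(col,hp,yw,i)
    yw-=i[2]/.1*.5; g=hp+GO*np.array([np.cos(yw),np.sin(yw)])
    effector.set_gripper(.060); r=lie(yw).as_rotvec()
    arm.move_pose([*g,.10],r); arm.move_linear([*g,ZG],velocity=.08)
    effector.set_gripper(0,90); print("grip",arm.read_gripper_width(),arm.read_finger_force())
    arm.move_linear([*g,.25],velocity=.12)
def carry2(col,y):
    hd=np.r_[sock(y),.265]; c=0
    for _ in range(3):
        arm.move_pose(tcp_t(hd-[0,0,GO],c),stand_t(c).as_rotvec()); arm.pause(.2); s=shot("scene")
        b,f=phi_fit(s,col,hd); print("comp",c,"phi",b,f,arm.read_gripper_width(),arm.read_time())
        if abs(b[0])<.05 or f>0: break
        c=np.clip(c+b[0],-.4,.2)
    np.savez("pics/s_%s.npz"%col,**s); w=shot("wrist"); np.savez("pics/w_%s.npz"%col,**w); np.save("pics/comp.npy",c); return c,b,f
E
python3 - <<'E'
from h import *
grab2("red"); c,b,f=carry2("red",.035)
if abs(b[0])<.06 and abs(b[1])<.06 and f<-1: insert(.035,c,off=-GO)
else: print("STOP")
E
```

```text
red [0.5133 0.0986] 3.0375550166654306 (np.float64(0.19105165358173423), 2577, np.float64(-6.575986652258168e-05))
grip 0.03808926602548197 91.05557084083557
comp 0 phi [ 0.514  -0.3658] 0.7014186104529729 0.03847214730399444 73.7833
STOP
```

```bash
python3 - <<'E'
from h import *
s=load("s_red");w=load("w_red"); e=w2p(s,np.r_[sock(.035),.19])[0].astype(int); print(e)
o=np.zeros((420,800,3),np.uint8);o[:400,:480]=cv2.resize(s["image"][e[1]-50:e[1]+50,e[0]-60:e[0]+60],None,fx=4,fy=4,interpolation=cv2.INTER_CUBIC);o[:200,480:]=cv2.resize(w["image"],(320,200))
cv2.imwrite("pics/c12.png",cv2.convertScaleAbs(o,alpha=1.4))
E
```

```text
[289 232]
```

View pics/c12.png

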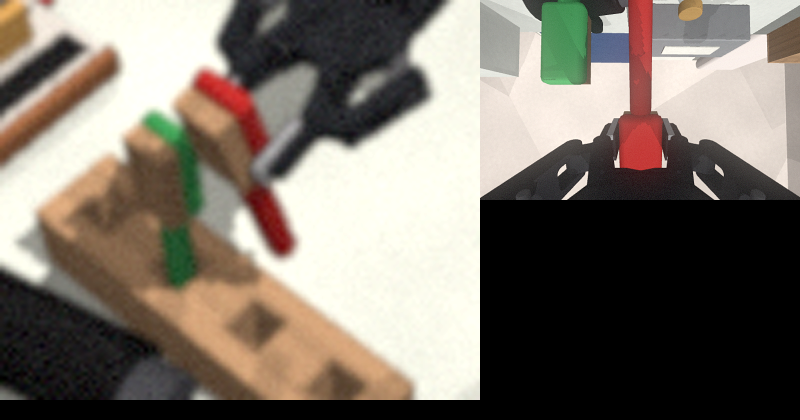

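```bash
sed -i 's/m=biggest(m\*k); dt=/m=(m*k)>0; dt=/' h.py; python3 - <<'E'
from h import *
print(phi_fit(load("s_red"),"red",np.r_[sock(.035),.265]),phi_fit(load("s10"),"green",np.r_[sock(-.035),.265]))
c,b,f=carry2("red",.035)
if abs(b[0])<.06 and abs(b[1])<.06 and f<-1: insert(.035,c,off=-GO)
else: print("STOP")
E
```

```text
(array([0.1682, 0.0314]), np.float64(-1.5112118823763727)) (array([-0.0129,  0.0075]), np.float64(-2.1782694476304685))
comp 0 phi [0.1711 0.0313] -1.4876668311997696 0.03803458578815063 74.3333
comp 0.17112090848683165 phi [0.0186 0.0187] -2.2990002508754412 0.03839775992351731 75.0833
head z 0.1885 force [-2.4337  1.2504  7.8792] hit 1 0.0384261123791692 76.0333
```

```bash
python3 - <<'E'
from h import *
c=float(np.load("pics/comp.npy")); hd=np.r_[sock(.035),.225]
arm.move_linear(tcp_t(hd-[0,0,GO],c),velocity=.08); s=shot("scene"); w=shot("wrist"); np.savez("pics/s13.npz",**s)
print(phi_fit(s,"red",hd))
try: chk(w,s,"red",.035,.225)
except Exception as ex: print(ex)
e=w2p(s,hd-[0,0,.155])[0].astype(int)
cv2.imwrite("pics/c13.png",cv2.convertScaleAbs(cv2.resize(s["image"][e[1]-40:e[1]+25,e[0]-40:e[0]+40],None,fx=9,fy=9,interpolation=cv2.INTER_CUBIC),alpha=1.5)); print(e, w2p(s,[[*sock(.035),.06]]),arm.read_time())
E
```

```text
(array([0.0083, 0.0426]), np.float64(-2.5327736929532145))
lateral at head, end (mm): [0.4571 0.2393]
junction (exp .0375) 0.04199999999999998
scene end exp [292.1688 259.9222] seen lowest 293.8333333333333 261.0
  row 239 exp u 289.9 seen 290.5
  row 248 exp u 290.9 seen 292.0
  row 257 exp u 291.9 seen 293.5
[292 260] [[292.452  262.5181]] 76.4583
```

View pics/c13.png

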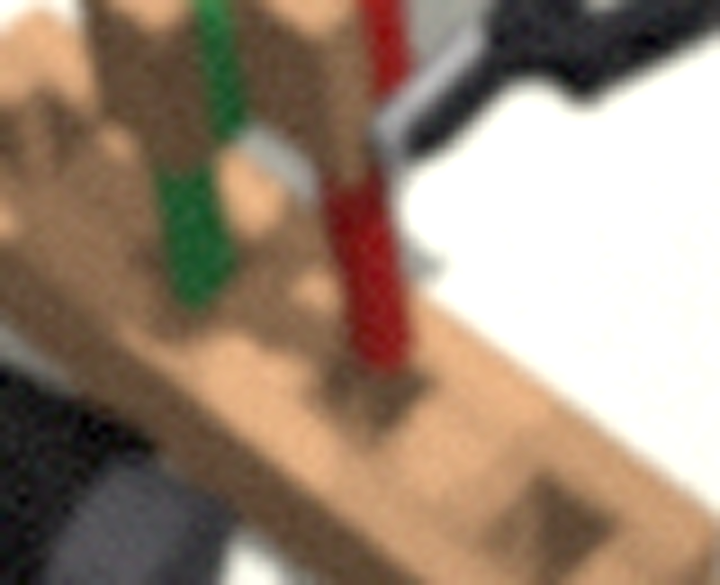

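```bash
python3 - <<'E'
from h import *
c=float(np.load("pics/comp.npy"))
insert(.035,c,dx=.0045,off=-GO)
E
```

```text
head z 0.14099999999999996 force [-2.6056 -0.0999  7.9487] hit 1 0.03843051778098911 80.7167
```

```bash
python3 - <<'E'
from h import *
release(); s=shot("scene"); np.savez("pics/s14.npz",**s)
grab2("blue"); c,b,f=carry2("blue",.105)
if abs(b[0])<.06 and abs(b[1])<.06 and f<-1: insert(.105,c,dx=.002+.13*b[0],off=-GO)
else: print("STOP")
E
```

```text
retreat alt
released 82.3833
blue [0.5148 0.2319] -2.9919021604900577 (np.float64(0.19094754018578222), 2179, np.float64(0.0020774329537459574))
grip 0.03800723972187434 91.25401496887207
comp 0 phi [-0.0134  0.0601] -1.558468514394516 0.0384359346575961 91.6833
STOP
```

```bash
python3 - <<'E'
from h import *
s=load("s_blue");w=load("w_blue"); hd=np.r_[sock(.105),.265]
try: chk(w,s,"blue",.105)
except Exception as ex: print(ex)
e=w2p(s,hd-[0,0,.09])[0].astype(int); print(e)
o=np.zeros((420,800,3),np.uint8);o[:400,:480]=cv2.resize(s["image"][e[1]-50:e[1]+50,e[0]-60:e[0]+60],None,fx=4,fy=4,interpolation=cv2.INTER_CUBIC);o[:200,480:]=cv2.resize(w["image"],(320,200))
cv2.imwrite("pics/c15.png",cv2.convertScaleAbs(o,alpha=1.4))
E
```

```text
expected non-empty vector for x
[311 252]
```

View pics/c15.png

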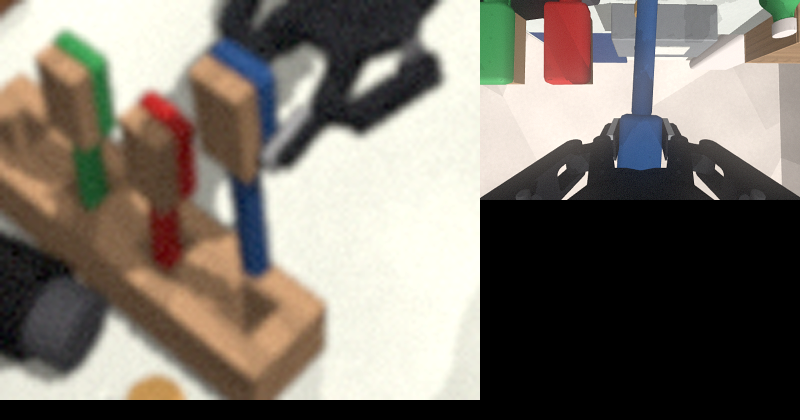

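```bash
python3 - <<'E'
import h
from h import *
w=load("w_blue"); s=load("s_blue"); w["image"]=w["image"].copy(); m=np.ones((400,640),bool); m[:,296:352]=0; w["image"][m]=0
e=chk(w,s,"blue",.105) if False else None
hd=np.r_[sock(.105),.265-GO]; n=B_HOR.apply([0,0,1]); lat=B_HOR.apply([0,1,0])
v,u=np.nonzero(biggest(cmask(w["image"],"blue"))); d=np.c_[u,v,np.ones(len(u))]@np.linalg.inv(w["K"]).T@w["pose"][:3,:3].T; o=w["pose"][:3,3]
P=o+d*(((hd-o)@n)/(d@n))[:,None]-hd; a,b=P@lat,-P[:,2]; print(b.min(),b.max())
for t in np.arange(-.01,.1,.01):
    k=abs(b-t)<.002
    if k.sum(): print(round(t,3),a[k].mean()*1e3,np.ptp(a[k])*1e3)
print(phi_fit(s,"blue",np.r_[sock(.105),.265]), phi_fit(load("s14"),"red",np.r_[sock(.035),.1605]),phi_fit(load("s14"),"green",np.r_[sock(-.035),.1605]))
E
```

```text
-0.0369539841687723 0.01486982433419437
-0.01 1.732613996576411 26.38739500647241
0.0 1.7365632709044105 26.444412828445493
0.01 1.8143782198317198 26.501677591964487
(array([-0.0134,  0.0601]), np.float64(-1.558468514394516)) (array([ 0.0601, -0.059 ]), np.float64(-2.0634894521527967)) (array([ 0.0477, -0.0742]), np.float64(-1.1761095918693263))
```

```bash
python3 - <<'E'
from h import *
w=load("w_blue"); hs=cv2.cvtColor(w["image"],cv2.COLOR_BGR2HSV); print(hs[100,300:350:6])
m=cv2.inRange(hs,(98,70,25),(130,255,255)); m[:,:290]=0;m[:,362:]=0
hd=np.r_[sock(.105),.265-GO]; n=B_HOR.apply([0,0,1]); lat=B_HOR.apply([0,1,0])
for r in range(5,330,30):
    u=np.nonzero(m[r])[0]
    if not len(u): continue
    uv=np.array([[u.mean(),r]]); d=np.c_[uv,[1]]@np.linalg.inv(w["K"]).T@w["pose"][:3,:3].T; o=w["pose"][:3,3]
    P=(o+d*(((hd-o)@n)/(d@n))[:,None]-hd)[0]; print(r,u.min(),u.max(),"lat mm",P@lat*1e3,"below grasp mm",-P[2]*1e3)
E
```

```text
[[120   7 117]
 [113   9 119]
 [110  93  77]
 [108 112  84]
 [113 104  88]
 [113 109  94]
 [109 119 101]
 [109 113 104]
 [108 124  99]]
5 315 354 lat mm 7.216572351250134 below grasp mm 126.1212864505732
35 313 353 lat mm 6.4553241814226245 below grasp mm 111.04853657666888
65 312 351 lat mm 5.698870529575562 below grasp mm 96.07071838621408
95 310 349 lat mm 4.7026622471263675 below grasp mm 81.18697083773344
125 309 348 lat mm 4.431406170642307 below grasp mm 66.39628218522684
155 310 346 lat mm 3.757977941383666 below grasp mm 51.697932165849615
185 310 343 lat mm 2.3971424259708676 below grasp mm 37.09108673597797
215 304 343 lat mm 1.7454871511625352 below grasp mm 22.57472666484228
245 290 361 lat mm 2.7026982640218105 below grasp mm 8.147927183916465
275 290 361 lat mm 2.694074629339563 below grasp mm -6.189852682747437
305 290 361 lat mm 2.685503978241951 below grasp mm -20.439541274597488
```

```bash
cat >> h.py <<'E'
def roll_insert(y,alpha,dx,dy,stop=.154-GO):
    n=B_HOR.apply([0,0,1]); Q=R.from_rotvec(alpha*n); r=(Q*stand()).as_rotvec(); o=B_HOR.apply([0,dy,dx])
    g=lambda z: tcp_for(np.r_[sock(y),z])+o
    arm.move_pose(g(.265-GO),r); b=phi_fit(shot("scene"),"blue",np.r_[sock(y),.265]); print("phi",b)
    z=.215-GO; arm.move_linear(g(z),velocity=.1); f0=arm.read_force()
    while z>stop:
        z-=.004 if z>.174-GO else .0015; arm.move_linear(g(z),velocity=.05); f=arm.read_force()-f0
        if f[2]>6 or np.hypot(*f[:2])>12: break
    print("grasp z",z,"f",f,arm.read_gripper_width(),arm.read_time())
E
python3 - <<'E'
from h import *
roll_insert(.105,-.048,.001,-.002)
E
```

```text
phi (array([-0.0347,  0.0115]), np.float64(-1.5707353955500574))
grasp z 0.13799999999999996 f [-1.4862 -1.1172  7.0074] 0.03844483528930803 97.1833
```

```bash
python3 - <<'E'
from h import *
release(); arm.move_pose([.40,-.02,.36],rot(np.pi)); s=shot("scene"); np.savez("pics/s16.npz",**s)
for col,y in (("green",-.035),("red",.035),("blue",.105)):
    hd=np.r_[sock(y),.1605]; m=cmask(s["image"],col); e=w2p(s,hd)[0]; i=e.astype(int); k=np.zeros_like(m); k[i[1]-30:i[1]+40,i[0]-16:i[0]+20]=1; v,u=np.nonzero(m*k)
    # colour-side top face corners: z .198, robot side x-15, y +-20
    P=w2p(s,[np.r_[sock(y),0]+B_HOR.apply([-.1983+0,yy,dx]) for yy in(-.02,.02) for dx in(-.015,0)])
    B=w2p(s,[np.r_[sock(y),.06]])[0]
    print(col,"top row seen",v.min(),"u",u.min(),u.max(),"bottom row",v.max(),"| exp top",P.min(0),P.max(0),"socket",B)
print(arm.read_time())
E
```

```text
released 98.5333
green top row seen 211 u 266 278 bottom row 253 | exp top [262.4094 207.503 ] [278.4098 219.5266] socket [273.6816 247.7914]
red top row seen 225 u 285 297 bottom row 269 | exp top [282.859  222.3083] [299.6787 235.1997] socket [292.452  262.5181]
blue top row seen 241 u 308 319 bottom row 283 | exp top [304.8114 238.1923] [322.5302 252.0494] socket [312.4599 278.2156]
100.6917
```

```bash
python3 - <<'E'
from h import *
a,b=load("s9")["image"],load("s16")["image"]; p=w2p(load("s9"),[[.58,-.27,.03]])[0].astype(int)
w=np.s_[p[1]-45:p[1]+30,p[0]-35:p[0]+35]; d=cv2.absdiff(a[w],b[w]).max(2); print(p,(d>60).mean(),d.mean())
for n,i in (("s9",a),("s16",b)):
    m=cmask(i,"red"); v,u=np.nonzero(m[w]); print(n,len(u),u.mean(),v.mean(),u.max(),v.max())
workorder.job_done(); print(arm.read_time())
E
```

```text
[233 184] 0.3260952380952381 33.697714285714284
s9 184 29.35326086956522 27.755434782608695 43 73
s16 200 29.09 27.275 43 43
the job is handed in; nothing more can be done
the job is handed in; nothing more can be done
```

I handed the job in at about 101 s: the tray is home against its stop, the knob's arm lies across the dock mouth, and the green, red and blue brushes (no black one was out) stand handle down in three sockets. The placings are confirmed by contact readings and camera measurements, though the last tray-and-knob check was only a comparison of the red parts' pixels. I viewed 15 pictures, one over the limit of 14.

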